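# Set the probe test jig: target on its post, shutter held half open

### The arm

A 6-joint arm with a two-finger parallel gripper is mounted at the origin on the work surface. World frame = base frame: x ahead of the robot, y to its left, z up, the work surface at z = 0. Lengths are in mm, angles in rad, forces in N, time in s.
With the tool pointing down it reaches from about 325 to 875 mm from the base axis. Payload 4.4 kg.
Tool frame: the origin (TCP) lies on the centre line of the jaws, within the pads' length; the fingertips stand ahead of it and the grasp point (between the pads) lies 6 mm ahead of it (ctrl.tcp_to_tips is the z of the fingertips in the tool frame, in mm); z points along the fingers, y is the line along which they close (so a half turn about z gives the same grasp; the last joint's range is limited). The gripper opens to 85 mm and grips with 20 to 120 N. Pads are 22 mm wide; open, the fingers measure 114 mm over their backs; the gripper's body (76 mm by 85 mm) begins 54 mm behind the grasp point. The pads swing forward as they close: fully open they stand 13 mm farther back than shut.
Start: joints at [1.173, 0.207, 1.542, -0, 1.393, -0.15], TCP at [141.041, 557.436, 256.282] pointing down, gripper open.
Joint ranges: [-2.73, 2.73], [-0.86, 2.22], [0.23, 2.46], [-1.11, 4.25], [0.08, 2.63], [-2.82, 2.82]. Speed limits (rad/s): [2.79, 2.79, 3.14, 3.14, 3.14, 3.14].

### API

Orientations are given as a 3x3 rotation matrix whose columns are the frame's x, y, z axes.
In Python, from plant import ctrl, sensors, optics gives the robot as it stands. Calls block until the motion is done:
- ctrl.move_ptp(position, orientation): joint-space move of the TCP to a pose.
- ctrl.move_l(position, rot=None, vel=150, threshold=None): straight line of the TCP; rot=None keeps the orientation; vel is the mean speed in mm/s. With threshold (N) it stops when the force on the tool has changed by that much, and returns True; else False.
- ctrl.set_joints(angles): joint-space move.
- ctrl.gripper_to(opening, force=None): finger opening in mm; force is the grip in N (None keeps the last); returns when the fingers have stopped.
- ctrl.hold(seconds).
- ctrl.solve_ik(position, orientation): joint angles nearest the present ones, or None.
- sensors.read_state(): the state.
- optics.grab_frame(name): name is "side" or "top"; returns (picture, depth): 400x640x3 uint8, red, green, blue; 400x640 float32, mm along the optical axis (not along the pixel's ray), 0 where there is no reading.
- optics.camera_params(name): a dict with "mtx" (3x3 intrinsics, pixels), "R" (3x3) and "t" (3): a world point X has camera coordinates R X + t. Camera axes: x right, y down, z forward; pixel columns grow to the right and rows downward; lengths in mm; the calibration is good to about 2 mm. A picture is of the moment at which its call begins. camera_params takes no time and is no camera call.
A pose or a line that the arm cannot do raises ctrl.MotionError and nothing moves.
- ctrl.finish_job(): hands the job in; it is judged then, once.
The state is a dict: "t": time; "q": joint angles; "qvel": joint speeds; "tau": joint torques, N m; "eef_pos": TCP position; "eef_rot": TCP orientation; "force": force on the tool from outside, world axes, zero at the start; "wrist_torque": the same for the moment, N m; "grip_width": finger opening in mm; "grasp_force": force on a finger pad.
Only numpy, scipy, OpenCV 4.12 (cv2) and the standard library are available. Lean on these libraries where they do the work, as an engineer would, in place of code of your own. Each camera call takes 0.05 s, during which the arm holds its last target. There are 200 camera calls.

### The job

Set up the probe test jig: put the brass target ring over the jig's post, lowering it all the way down to its seat before you let it go. Then take the shutter by its blue tab, slide it open against its spring until the yellow pointer stands at the red half-way mark, never letting it run to the fully open end, and finish while still holding it there, steady: the program ends with the gripper on the tab. Leave the other rings, the screwdriver and the gel bottle where they are.

Things in the scene. Friction and masses are not known exactly. Their poses are not given: they have to be found in the camera images.
- brass_ring: the target: a brass-coloured ring, outside diameter 44, bore 20, height 30, standing flat on the table with its bore upright. Origin: centre of its underside, z up along the bore. About 0.3 kg.
- grey_ring: bystander: a bare aluminium ring, outside diameter 44, bore 20, height 30, standing flat on the table with its bore upright. Origin: centre of its underside, z up along the bore. About 0.12 kg. The three rings swap places from start to start.
- black_ring: bystander: a black plastic ring, outside diameter 44, bore 20, height 30, standing flat on the table with its bore upright. Origin: centre of its underside, z up along the bore. About 0.06 kg.
- screwdriver: bystander: a screwdriver with a red handle, about 200 long, lying on the table beyond the rings. Origin: near its middle.
- gel_bottle: bystander: a white gel bottle with a blue cap, 52 across and 150 high, standing at the left, beyond the jig. Origin: centre of its underside.
- jig: the fixed test jig; its place and yaw vary. Origin: on the table under the middle of the aperture frame; x: the beam's direction (away from the robot at yaw 0), y: the shutter's opening direction, z up. Base plate 10 thick, x -125 to 125, y -80 to 140. The grey frame stands along y: x -36 to 20, y -75 to 75, top rail 64 high. On its -x side a white probe in a black clamp, up to 64 high.
- half_mark (a point): middle of the wide red half-way line on the frame's top rail, 64 above the table, at jig x -22, y 0. White lines 30 to either side (jig y -30 and 30) mark closed and fully open. The yellow pointer runs along these lines.
- barrel (a point): middle of the brass-coloured spring barrel on the frame's +x side, 42 above the table: a lying cylinder of 18 diameter along jig y, 72 long (jig y 62 to 134), fixed.
- seat (a point): top of the seat, in the middle of the post's foot, 30 above the table, where the ring's underside rests; at jig x 85, y -30. The upright post is 12 in diameter and stands 36 above this point, tip tapered; the seat is a round pedestal of 30 diameter, 20 high, on the base plate. The ring has 4 play all round the post. Axes as the jig's.
- shutter (a joint): how far the black shutter has been slid open along the jig's +y, m: 0 closed (where the spring keeps it and returns it if let go), 0.030 half-way, 0.060 fully open at its end stop. The spring pulls back with about 3.3 N at 0, 6.6 N at half and 9.9 N fully open (110 N/m), plus 0.3 N friction.
- shutter_tab (a point): the upright blue grip tab on top of the shutter, with a small yellow pointer (14 long) at its foot towards -x; it moves with the shutter. Origin: on the level of the top rail (64 above the table) under the tab's middle in y; axes as the jig's. 28 along x (from -8 to 20), 14 along y (centred), and rises from 0.5 to 36.5 above this origin: grip it from above.
There are look-alikes about, which are no part of the job. There is more than one size of the brass_ring; the one meant has the size given above.

How it is judged:
By the outcome, as a careful person would: the job done as asked, in the order asked, and still so for the second after the job is handed in, while the arm keeps its last pose, push and grip.
It also fails if it takes over 54 s, if anything falls off the work surface, if the arm or the gripper's body presses on something with over 40 N, if the wrist force passes 120 N, or if a joint passes its speed limit or range.

## Working session

There is one attempt and no reset: what is moved stays moved. The work goes in short steps, each a Python script; the robot and the scene stay as the last script left them, time stands still between calls to the robot, and variables do not carry over. Pictures are saved under pics/ and viewed, at most 10 in all, crops included, and the job is handed in when it is done.

```bash
mkdir -p pics; ls; python3 - <<'E'
from plant import ctrl,sensors,optics
import cv2,numpy as np
for n in("top","side"):
    p,d=optics.grab_frame(n); cv2.imwrite(f"pics/{n}0.png",p[:,:,::-1]); np.savez(f"pics/{n}0.npz",p=p,d=d,**optics.camera_params(n))
    c=optics.camera_params(n); print(n,c["mtx"].round(1).tolist(),c["R"].round(3).tolist(),c["t"])
print(sensors.read_state()["t"],ctrl.tcp_to_tips)
E
```

```text
pics
top [[384.0, 0.0, 327.2], [0.0, 384.0, 205.1], [0.0, 0.0, 1.0]] [[0.018, -1.0, -0.025], [-0.993, -0.015, -0.117], [0.116, 0.027, -0.993]] [  58.71582961  572.91347247 1141.7260961 ]
side [[385.2, 0.0, 317.8], [0.0, 385.2, 208.1], [0.0, 0.0, 1.0]] [[0.996, -0.086, -0.0], [-0.051, -0.594, -0.803], [0.068, 0.8, -0.596]] [-555.87018833  104.77190154  916.06932447]
0.1 25.0
```

View pics/top0.png

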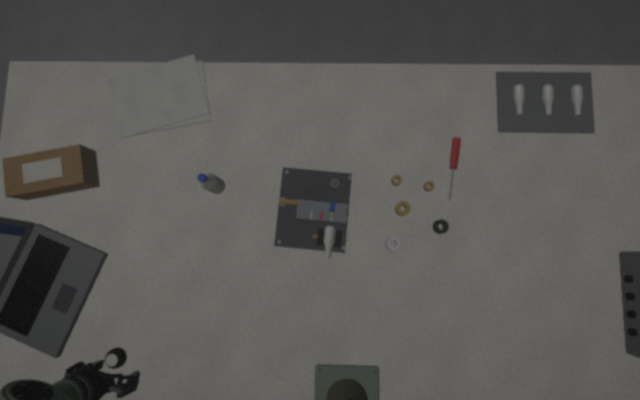

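View pics/side0.png

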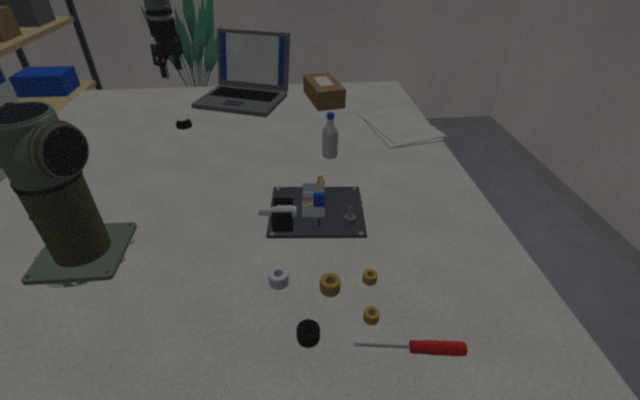

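The top view shows the 44 mm brass ring at about (402,208), with smaller look-alikes at (396,180) and (428,186). The jig is at about (315,210), with the post at about (335,183) and the blue tab at about (332,206). The side view shows the same brass ring at (330,284) and the post at (350,215).

```bash
cat > h.py <<'E'
import numpy as np,cv2
def ray(c,uv,z):
    K,R,t=c["mtx"],c["R"],c["t"]; C=-R.T@t; d=R.T@np.linalg.inv(K)@[uv[0],uv[1],1.]
    return C+d*(z-C[2])/d[2]
def proj(c,X):
    p=c["mtx"]@(c["R"]@np.asarray(X,float)+c["t"]); return p[:2]/p[2]
def cloud(c,d):
    v,u=np.mgrid[:400,:640]; P=np.stack([(u-c["mtx"][0,2])/c["mtx"][0,0]*d,(v-c["mtx"][1,2])/c["mtx"][1,1]*d,d],-1)
    return (P-c["t"])@c["R"]
def blobs(m,mina=3):
    n,_,s,ce=cv2.connectedComponentsWithStats(m.astype(np.uint8)); return [(s[i,4],ce[i].round(2),s[i,:4]) for i in range(1,n) if s[i,4]>=mina]
def hsv(p): return [a.astype(int) for a in cv2.split(cv2.cvtColor(p,cv2.COLOR_RGB2HSV))]
E
python3 - <<'E'
from h import *
T=np.load("pics/top0.npz");S=np.load("pics/side0.npz")
for n,f,box in(("top",T,(160,270,260,460)),("side",S,(160,360,240,400))):
    p,d=f["p"],f["d"]; h,s,v=hsv(p); W=cloud(f,d); B=np.zeros(d.shape,bool);B[box[0]:box[1],box[2]:box[3]]=1
    for nm,m in(("brass",(h>12)&(h<28)&(s>90)),("blue",(h>105)&(h<125)&(s>110)),("red",((h<8)|(h>170))&(s>100)),("plate",(v<70)&(d>0)&(W[:,:,2]>3)&(W[:,:,2]<25))):
        for a,c,bb in blobs(m&B):
            if a>(60 if nm=="plate" else 2): print(n,nm,a,c,bb,[ray(f,c,z).round(1)[:2].tolist() for z in(10,30,64)])
        if nm=="plate":
            cs=max(cv2.findContours((m&B).astype(np.uint8),0,1)[0],key=cv2.contourArea); r=cv2.minAreaRect(cs); q=cv2.boxPoints(r); print(np.array([ray(f,x,10)[:2] for x in q]).round(1).tolist(), q.round(1).tolist())
        if nm=="brass":
            k=m&B&(d>0)&(W[:,:,2]>22); print(n,"pts z",[W[k&(np.hypot(*(np.mgrid[:400,:640]-c[::-1,None,None]))<12)].mean(0).round(1).tolist() for a,c,b in blobs(m&B,20)])
    y0,y1,x0,x1=(160,260,270,360) if n=="top" else (165,245,260,375)
    cv2.imwrite(f"pics/{n}crop.png",cv2.resize(cv2.convertScaleAbs(p[y0:y1,x0:x1,::-1],alpha=1.7),None,fx=6,fy=6,interpolation=cv2.INTER_NEAREST))
E
```

```text
top brass 37 [396.19 179.54] [392 176   9   9] [[658.7, -146.0], [655.0, -142.9], [648.6, -137.7]]
top brass 38 [428.74 185.39] [425 182   9   8] [[641.5, -247.2], [638.1, -242.4], [632.2, -234.3]]
top brass 73 [288.44 201.51] [280 199  17   6] [[584.2, 190.8], [581.7, 188.2], [577.5, 183.8]]
top brass 92 [402.49 207.97] [396 202  14  13] [[569.3, -165.2], [567.1, -161.8], [563.2, -156.1]]
top brass 11 [314.45 236.  ] [313 235   5   3] [[477.7, 106.8], [477.0, 105.6], [475.8, 103.6]]
top pts z [[656.7, -142.7, 23.3], [638.6, -243.1, 23.9], [579.1, 185.5, 51.4], [567.0, -161.6, 30.8]]
top blue 39 [331.67 205.46] [330 201   5  10] [[573.8, 55.0], [571.5, 54.7], [567.5, 54.2]]
top red 51 [453.18 163.59] [450 160   7   8] [[712.0, -324.3], [707.3, -318.2], [699.4, -307.9]]
top red 7 [321. 215.] [321 212   1   7] [[543.4, 87.8], [541.6, 86.9], [538.5, 85.4]]
top plate 2012 [314.5  185.75] [280 168  71  38] [[635.4, 110.1], [632.1, 108.8], [626.4, 106.7]]
top plate 1739 [302.26 230.08] [275 205  72  47] [[495.4, 145.1], [494.4, 143.3], [492.7, 140.2]]
[[595.2, 219.7], [696.1, 212.6], [676.
[... 1063 characters left out ...]
 [363 277  14   8] [[655.2, -157.6], [650.1, -175.7], [641.4, -206.5]]
side plate 71 [281.89 283.92] [275 279  13  10] [[468.2, -150.1], [469.1, -168.4], [470.6, -199.6]]
side plate 128 [329.91 291.12] [320 285  20  12] [[568.0, -178.8], [565.7, -196.2], [561.8, -225.7]]
side plate 80 [370.66 320.23] [364 315  15  10] [[638.6, -258.5], [634.1, -273.3], [626.3, -298.5]]
side plate 65 [307.51 329.12] [303 326  10   8] [[515.3, -268.3], [514.7, -282.8], [513.7, -307.5]]
side plate 161 [308.32 341.45] [297 332  23  16] [[515.1, -295.1], [514.5, -308.8], [513.5, -332.0]]
[[429.0, 229.3], [716.5, 204.4], [675.3, -14.9], [433.5, 6.0]] [[267.0, 187.0], [366.0, 187.0], [366.0, 237.0], [267.0, 237.0]]
```

View pics/topcrop.png

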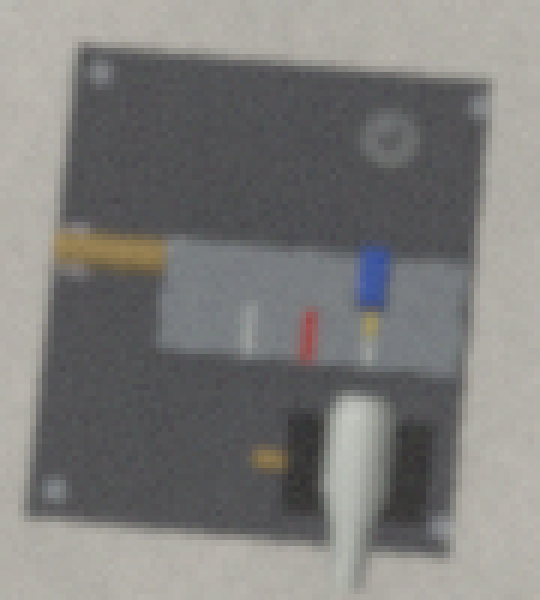

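View pics/sidecrop.png

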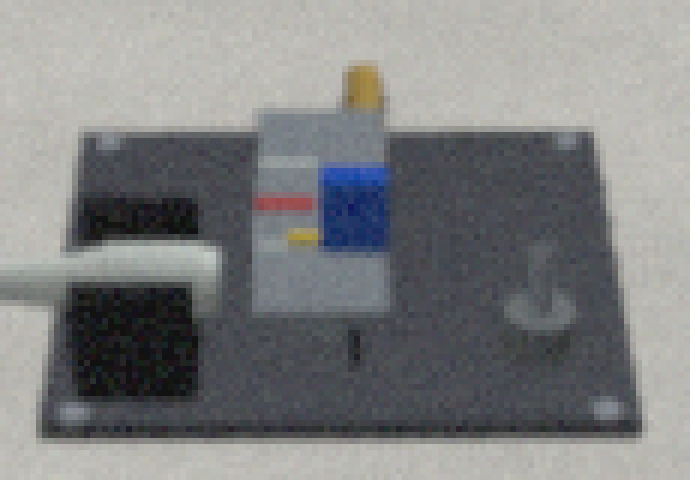

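The crops show the plate corners, the seat (top crop 390,138), the post tip (side crop 543,240) and the red line clearly. The pointer is at the closed line. I'll fit the jig pose directly from these points.

```bash
python3 - <<'E'
from h import *
T=np.load("pics/top0.npz");S=np.load("pics/side0.npz")
ft=lambda x,y:(x/6+269.5,y/6+159.5); fs=lambda x,y:(x/6+259.5,y/6+164.5)
L=[(T,ft(80,45),10,125,140),(T,ft(491,80),10,125,-80),(T,ft(447,556),10,-125,-80),(T,ft(25,517),10,-125,140),
(S,fs(81,132),10,-125,140),(S,fs(593,132),10,125,140),(S,fs(640,421),10,125,-80),(S,fs(42,421),10,-125,-80),
(T,(321,215),64,-22,0),(S,(307,198.5),64,-22,0),(T,ft(390,138),30,85,-30),(S,fs(540,308),30,85,-30),(S,fs(543,242),66,85,-30)]
W=np.array([ray(c,u,z)[:2] for c,u,z,_,_ in L]);J=np.array([l[3:] for l in L],float)
def fit(i):
    w,j=W[i],J[i];a=w-w.mean(0);b=j-j.mean(0);th=np.arctan2((b[:,0]*a[:,1]-b[:,1]*a[:,0]).sum(),(a*b).sum())
    R=np.array([[np.cos(th),-np.sin(th)],[np.sin(th),np.cos(th)]]);return th,R,w.mean(0)-R@j.mean(0)
for i in([0,1,2,3,8,10],[4,5,6,7,9,11,12],list(range(13))):
    th,R,o=fit(i);print(th,o,"seat",R@[85,-30]+o,"tab",R@[6,-30]+o,"mark",R@[-22,0]+o)
print((W-(J@R.T+o)).round(1).tolist())
E
```

```text
-0.07729965760076021 [559.95684157  83.60862364] seat [642.38633942  47.13427808] tab [563.62224378  53.23487138] mark [538.02253646  85.30752304]
-0.08021300289597112 [560.12657729  82.44806839] seat [642.44946312  45.73373236] tab [563.70347485  52.06376645] mark [538.19731474  84.21086269]
-0.07892928809022799 [560.04235077  82.97742372] seat [642.41229949  46.36879703] tab [563.65825015  52.59773854] mark [538.11084336  84.71206566]
[[-1.4, -0.7], [-0.1, 1.4], [0.5, 1.5], [-0.8, 0.2], [-0.0, -1.9], [-1.0, -3.7], [-1.0, 0.4], [2.9, 1.9], [0.4, 0.7], [-0.5, -0.1], [0.7, 0.8], [0.5, 0.7], [-0.3, -1.1]]
```

```bash
cat >> h.py <<'E'
TH=-0.0789; cs,sn=np.cos(TH),np.sin(TH)
def rots():
    y=np.array([-sn,cs,0]); z=np.array([0,0,-1.]); return [np.column_stack([np.cross(s*y,z),s*y,z]) for s in(1,-1)]
def jig(x,y): return np.array([cs*x-sn*y+560.2,sn*x+cs*y+83.3])
def snap(optics,tag):
    for n in("top","side"):
        p,d=optics.grab_frame(n); np.savez(f"pics/{n}{tag}.npz",p=p,d=d,**optics.camera_params(n))
E
python3 - <<'E'
from plant import ctrl,sensors,optics
from h import *
q=np.array(sensors.read_state()["q"])
def best(p): return min(((np.abs(np.array(j)-q).max(),i) for i,R in enumerate(rots()) if (j:=ctrl.solve_ik(p,R)) is not None))
print(best([567.3,-162,150])); R=rots()[best([567.3,-162,150])[1]]
print(R.round(2).tolist())
ctrl.move_ptp([567.3,-162,150],R)
print(ctrl.move_l([567.3,-162,60],vel=150), ctrl.move_l([567.3,-162,29],vel=60,threshold=8))
ctrl.gripper_to(20,40); s=sensors.read_state(); print(s["t"],s["grip_width"],s["grasp_force"],s["eef_pos"],s["force"])
ctrl.move_l([567.3,-162,150],vel=120); ctrl.hold(.3)
s=sensors.read_state(); print(s["t"],s["grip_width"],s["grasp_force"],s["eef_pos"],s["force"],s["wrist_torque"])
snap(optics,"1")
p=np.load("pics/side1.npz")["p"][190:310,280:400,::-1]; cv2.imwrite("pics/s1.png",cv2.resize(cv2.convertScaleAbs(p,alpha=1.7),None,fx=4.5,fy=4.5))
E
```

```text
(np.float64(1.5972852554945531), 1)
[[1.0, -0.08, 0.0], [-0.08, -1.0, 0.0], [0.0, -0.0, -1.0]]
False False
4.9417 43.08029488532557 40.67228331696242 [ 567.88426107 -162.82642337   30.00982672] [-0.7248235  -1.774282    5.01215802]
6.4 43.63294497012851 41.14169812761247 [ 567.00489471 -161.88620916  149.36924954] [-0.15410029 -1.08552773 -4.10320374] [-0.01225386  0.04144141 -0.03737383]
```

View pics/s1.png

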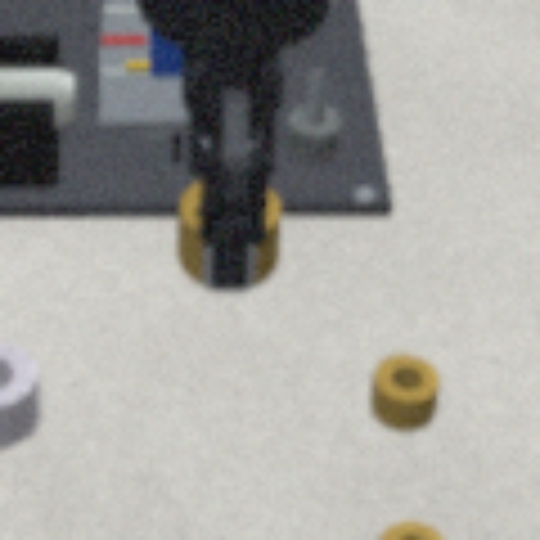

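The side crop shows the ring upright and centred between the fingers (228,240). Next I'll carry it to the post and lower it.

```bash
python3 - <<'E'
from plant import ctrl,sensors,optics
from h import *
R=rots()[1]
def st(): s=sensors.read_state(); print(round(s["t"],2),round(s["grip_width"],1),round(s["grasp_force"],1),np.round(s["eef_pos"],1),np.round(s["force"],1)); return s
x,y=jig(85,-30); print(x,y)
ctrl.move_l([x,y,160],R,vel=150); ctrl.move_l([x,y,104],vel=80); ctrl.hold(.2); st()
print(ctrl.move_l([x,y,64],vel=40,threshold=6)); s=st()
if s["eef_pos"][2]<70:
    print(ctrl.move_l([x,y,55],vel=15,threshold=6)); st()
snap(optics,"2")
p=np.load("pics/side2.npz")["p"][150:270,290:410,::-1]; cv2.imwrite("pics/s2.png",cv2.resize(cv2.convertScaleAbs(p,alpha=1.7),None,fx=4.5,fy=4.5))
E
```

```text
642.5710208786301 46.693785781478226
9.18 43.2 41.1 [643.2  46.7 105. ] [ 0.4  0.1 -3.6]
False
10.33 43.1 41.1 [642.9  46.7  64.4] [ 1.3  0.1 -4.2]
True
10.73 43.1 41.8 [642.9  46.7  60. ] [-1.3  0.5  6.5]
```

View pics/s2.png

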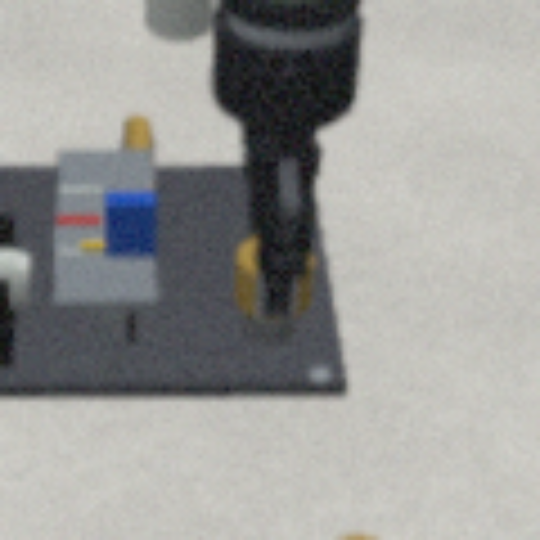

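The ring bottomed at TCP z = 60.0, exactly 30 above the table grasp, so it is seated. I'll release it, back off and check.

```bash
python3 - <<'E'
from plant import ctrl,sensors,optics
from h import *
R=rots()[1]
def st(): s=sensors.read_state(); print(round(s["t"],2),round(s["grip_width"],1),round(s["grasp_force"],1),np.round(s["eef_pos"],1),np.round(s["force"],1)); return s
x,y=jig(85,-30)
ctrl.gripper_to(62); ctrl.move_l([x,y,165],vel=100); st()
a=jig(6,-30); ctrl.move_l([*a,165],vel=120); ctrl.gripper_to(46); ctrl.hold(.2); st()
print(ctrl.move_l([*a,98],vel=60,threshold=8)); st()
snap(optics,"3")
for n,(y0,x0) in dict(top=(160,260),side=(150,260)).items():
    p=np.load(f"pics/{n}3.npz")["p"][y0:y0+100,x0:x0+120,::-1]; globals()[n]=cv2.resize(cv2.convertScaleAbs(p,alpha=1.7),None,fx=3.3*1.0,fy=3.3)
cv2.imwrite("pics/s3.png",np.hstack([top,side]))
E
```

```text
12.38 62.3 0.0 [641.8  46.7 163.9] [ 0.7 -0.  -0.7]
13.69 46.0 0.0 [563.9  52.9 164.9] [ 0.4  0.1 -0.8]
False
14.96 45.9 0.0 [564.3  52.9  98.6] [-0.1  0.1  0.8]
```

View pics/s3.png

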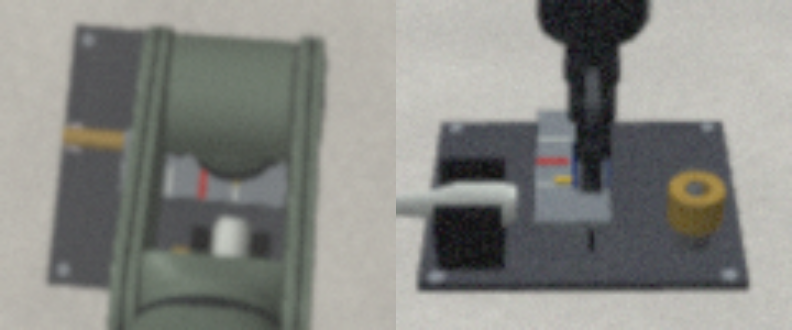

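The ring sits on its seat around the post (side half, 695,205), and the fingers straddle the tab. I'll grip it and slide slowly to just short of half-way.

```bash
cat > look.py <<'E'
from plant import ctrl,sensors,optics
from h import *
def st(): s=sensors.read_state(); print(round(s["t"],2),round(s["grip_width"],1),round(s["grasp_force"],1),np.round(s["eef_pos"],1),np.round(s["force"],1)); return s
def tojig(w): d=np.array(w[:2])-[560.2,83.3]; return np.array([cs*d[0]+sn*d[1],-sn*d[0]+cs*d[1]])
def look(tag):
    snap(optics,tag)
    for n in("top","side"):
        f=np.load(f"pics/{n}{tag}.npz"); h,s,v=hsv(f["p"])
        for nm,m in(("yel",(h>20)&(h<32)&(s>90)),("red",((h<8)|(h>170))&(s>80))):
            for a,c,_ in blobs(m,2):
                j=tojig(ray(f,c,66 if nm=="yel" else 64))
                if -40<j[0]<0 and -50<j[1]<50: print(n,nm,a,c,j.round(1))
E
python3 - <<'E'
from look import *
look("4")
ctrl.gripper_to(10,60); ctrl.hold(.2); s=st(); p0=np.array(s["eef_pos"])
for y in(-15,-2):
    ctrl.move_l([*jig(6,y),98],vel=20); s=st()
ctrl.hold(.3); s=st(); print("tcp jig",tojig(s["eef_pos"]),"from",tojig(p0)); look("5")
p=np.hstack([cv2.resize(np.load(f"pics/{n}5.npz")["p"][a:a+60,b:b+60,::-1],None,fx=6.5,fy=6.5) for n,a,b in(("top",190,290),("side",170,280))]); cv2.imwrite("pics/s5.png",cv2.convertScaleAbs(p,alpha=1.8))
E
```

```text
top red 20 [321.05 215.05] [-22.    0.3]
side yel 6 [310.   204.17] [-14.7 -27.9]
side red 18 [307.  198.5] [-22.6  -0.5]
15.75 12.9 59.2 [563.9  52.4  98.3] [-2.3 -3.   3.3]
16.65 13.3 59.4 [565.   67.8  98.3] [-2.5 -4.9  5.7]
17.45 13.0 59.5 [566.   80.3  98.3] [-3.1 -6.1  5.7]
17.75 13.3 59.5 [566.   80.3  98.3] [-2.8 -5.8  5. ]
tcp jig [ 6.03811897 -2.55265836] from [  6.07831092 -30.49284896]
top red 10 [320.7 217.1] [-28.2   0.7]
side yel 9 [310.22 197.44] [-14.4   1.3]
side red 12 [305.  198.5] [-27.7  -0.5]
```

View pics/s5.png

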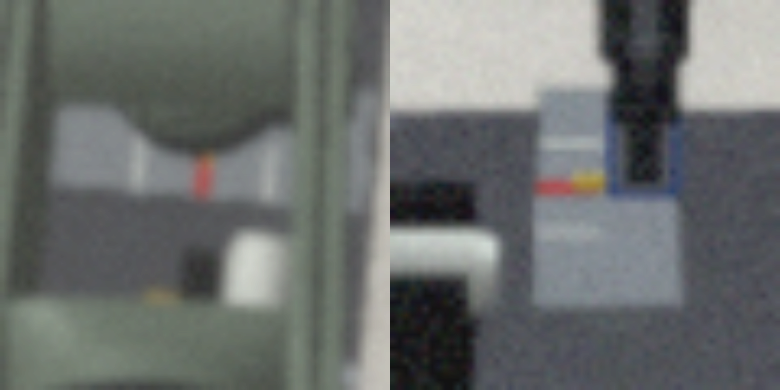

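Pointer is at about the red line in both views (top 207,155; side 590,182). I'll refine sub-pixel against the closed-state frames.

```bash
cat > ref.py <<'E'
from look import *
c=optics.camera_params("side"); ct=optics.camera_params("top")
def yel(p): # yellowness-weighted centroid in side view
    w=np.clip(np.minimum(p[...,0],p[...,1]).astype(float)-p[...,2]-25,0,None); w[:190]=0;w[209:]=0;w[:,:306]=0;w[:,315:]=0
    v,u=np.mgrid[:400,:640]; return np.array([(w*u).sum(),(w*v).sum()])/w.sum()
def yelt(p):
    w=np.clip(np.minimum(p[...,0],p[...,1]).astype(float)-p[...,2]-25,0,None); w[:208]=0;w[219:]=0;w[:,:315]=0;w[:,336:]=0
    v,u=np.mgrid[:400,:640]; return np.array([(w*u).sum(),(w*v).sum()])/max(w.sum(),1)
def cur(n=6):
    f=np.mean([optics.grab_frame("side")[0].astype(float) for _ in range(n)],0); g=np.mean([optics.grab_frame("top")[0].astype(float) for _ in range(n)],0); return f,g
E
python3 - <<'E'
from ref import *
a=np.mean([np.load(f"pics/side{i}.npz")["p"].astype(float) for i in(0,2,3,4)],0)
f,g=cur(); s=st()
A,B=yel(a),yel(f); ja,jb=tojig(ray(c,A,66)),tojig(ray(c,B,66)); print(A,B,ja,jb,"travel",jb-ja)
t0=yelt(np.load("pics/top0.npz")["p"].astype(float)); t1=yelt(g); print(t0,t1,tojig(ray(ct,t0,66)),tojig(ray(ct,t1,66)))
# brightness profiles: lines
print("side rows mean R-G / gray cols 303-308"); 
for r in range(186,210): print(r,(f[r,303:307,0]-f[r,303:307,1]).mean().round(0),f[r,303:307].mean().round(0),(f[r,309:313,:2].min(-1)-f[r,309:313,2]).mean().round(0),(a[r,309:313,:2].min(-1)-a[r,309:313,2]).mean().round(0))
E
```

```text
18.45 13.2 59.5 [566.   80.3  98.3] [-2.5 -5.6  5.3]
[310.21818182 204.        ] [310.26878613 197.56791908] [-14.15081869 -27.20547837] [-14.27456221   0.70822243] travel [-0.12374352 27.9137008 ]
[331.         213.66666667] [0. 0.] [-15.2400679  -28.88661039] [ 577.89934254 1110.15675312]
side rows mean R-G / gray cols 303-308
186 -4.0 77.0 -8.0 -8.0
187 -3.0 77.0 -8.0 -8.0
188 -4.0 76.0 -8.0 -8.0
189 -4.0 75.0 -8.0 -8.0
190 -4.0 77.0 -8.0 -8.0
191 -4.0 87.0 -6.0 -6.0
192 -4.0 90.0 -5.0 -4.0
193 -3.0 78.0 -7.0 -7.0
194 -4.0 76.0 -8.0 -8.0
195 -4.0 77.0 -6.0 -8.0
196 -2.0 77.0 13.0 -6.0
197 15.0 72.0 37.0 -3.0
198 47.0 63.0 40.0 -3.0
199 42.0 63.0 11.0 -2.0
200 7.0 71.0 -3.0 -3.0
201 -3.0 77.0 -7.0 -8.0
202 -4.0 77.0 -8.0 -4.0
203 -4.0 78.0 -7.0 23.0
204 -4.0 82.0 -7.0 50.0
205 -4.0 88.0 -5.0 22.0
206 -4.0 86.0 -5.0 4.0
207 -5.0 78.0 -7.0 -6.0
208 -4.0 77.0 -8.0 -8.0
209 -4.0 77.0 -8.0 -8.0
```

Pointer travel is 6.5 of the 7.0 px between the lines (about 28 mm), which agrees with the 27.9 mm TCP travel. I'll advance 2 mm.

```bash
python3 - <<'E'
from ref import *
ctrl.move_l([*jig(6,0.1),98],vel=10); ctrl.hold(.5); s=st(); print(tojig(s["eef_pos"]))
f,g=cur(8); a=np.mean([np.load(f"pics/side{i}.npz")["p"].astype(float) for i in(0,2,3,4)],0)
r=np.arange(195,208)
def cen(p,lo,hi):
    r=np.arange(lo,hi); w=np.clip((p[lo:hi,309:313,:2].min(-1)-p[lo:hi,309:313,2]).mean(-1)+8-2,0,None); return (w*r).sum()/w.sum()
A,B=cen(a,202,206),cen(f,194,201); print(A,B,tojig(ray(c,(310.2,B),66))[1]-tojig(ray(c,(310.2,A),66))[1])
br=(f[190:300,318:362]).astype(np.uint8); cv2.imwrite("pics/s6.png",cv2.resize(cv2.convertScaleAbs(f[180:240,290:370,::-1],alpha=1.7),None,fx=8,fy=8))
E
```

```text
19.31 13.1 59.5 [566.2  82.3  98.3] [-1.4 -6.3  5.9]
[ 6.01972742 -0.54578188]
203.95770065075922 197.20990237099025 29.32736264384894
```

View pics/s6.png

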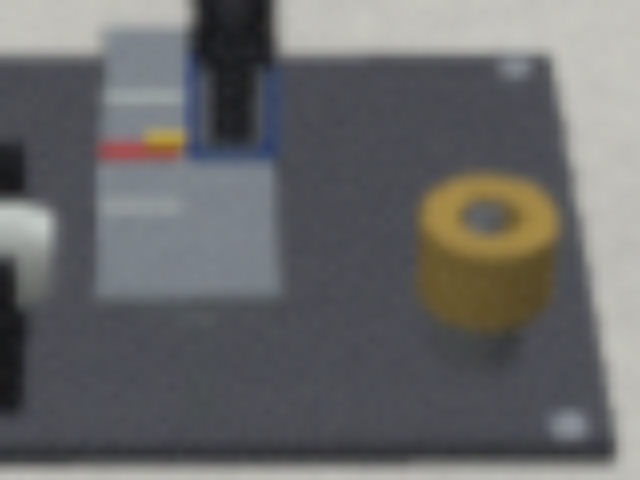

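The pointer is at the red line (side crop 165,138), with travel of 29.3–30 mm. The ring sits flat on its seat with the post in its bore (490,215).

```bash
python3 -c "
from plant import ctrl
print(ctrl.finish_job())"
```

```text
the job is handed in; nothing more can be done
None
```

I handed the job in: the brass ring is down on its seat over the post, and the gripper is still holding the shutter at half-way (measured 29.3–30 mm open) at about 20 s of the 54 s allowed; no verdict came back.

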